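Put the hip trial cups away and lock their caddy

ROBOT

A 6-joint arm with a two-finger parallel gripper is mounted at the origin on a cart in front of the work surface, level with it; the furniture and walls round the work are solid. World frame = base frame: x ahead of the robot, y to its left, z up, the work surface at z = 0. Lengths are in mm, angles in rad, forces in N, time in s.
With the tool pointing down it reaches from about 350 to 875 mm from the base axis. Payload 4.2 kg.
Tool frame: the origin (TCP) lies on the mounting face of the last link; the fingertips stand 173 mm ahead of it and the grasp point (between the pads) lies 155 mm ahead of it; z points along the fingers, y is the line along which they close (so a half turn about z gives the same grasp; the last joint's range is limited). The gripper opens to 85 mm and grips with 20 to 120 N. Pads are 22 mm wide; open, the fingers measure 114 mm over their backs; the gripper's body (76 mm by 85 mm) begins 54 mm behind the grasp point. The pads swing forward as they close: fully open they stand 13 mm farther back than shut.
Start: joints at [-0.85, 0.385, 0.008, 0, -1.194, -0.259], TCP at [278.487, -559.504, 404.712] pointing down, gripper open.
Joint ranges: [-3.14, 3.14], [-1.21, 2.06], [-1.07, 1.41], [-3.16, 2.05], [-2.99, -0.16], [-3.1, 3.1]. Speed limits (rad/s): [2.79, 2.79, 3.14, 3.14, 3.14, 3.14].

INTERFACE

Orientations are given as a unit quaternion [x, y, z, w].
In Python, from bench import arm gives the robot as it stands.
- The arm moves only by the tool carry_out, never from a script. Its argument "rows" is a list of rows, each a list of 7 numbers: the shift along the tool's x, y, z as a fraction of full scale, then the turn, a rotation vector about the tool's x, y, z as a fraction of full scale, then the opening, from -1 (shut) to 1 (fully open). A call has 1 to 12 rows; each row is the pose to reach, as a shift and turn from the pose commanded when the call began, along the tool's axes at that moment, turning the shorter way round; what a row does not reach only later rows make up. Full scale, the value 1, is 20 cm for a shift and pi rad for a turn. A row lasts 1/8 s, in which the tool goes at most 62.5 mm and 10.7 degrees, less where a joint would pass 70% of its speed; a pose out of reach is approached as far as the arm can. A call with a number of a shift or a turn outside -1 to 1 is refused whole. A call with a gripper value outside its range is refused whole. The fingers move at their own pace and stop on an object; the grip force is fixed at half the most. Time passes only in rows, so rows that repeat a pose let the fingers close. It gives the time, the measured TCP pose, the force, the opening and the grip force at its end, in the units of the state.
- arm.read_state(): the state, without advancing time (a new reading comes with each control period).
- arm.get_image(name): name is "side" or "top" or "wrist"; returns (picture, depth): 480x640x3 uint8, red, green, blue; 480x640 float32, mm along the optical axis (not along the pixel's ray), 0 where there is no reading.
- arm.calibration(name): a dict with "mtx" (3x3 intrinsics, pixels), "cam_to_world" (4x4, takes a point from camera to world coordinates). Camera axes: x right, y up, looking along -z (the intrinsics and any distortion apply to the point x, -y, -z); pixel columns grow to the right and rows downward; lengths in mm; the calibration is good to about 2 mm. A picture is of the moment at which its call begins: read the wrist's pose just before it. calibration takes no time and is no camera call; for the wrist camera it gives the pose at the moment of the call.
- arm.job_done(): hands the job in; it is judged then, once.
The state is a dict: "clock": time; "joints": joint angles; "joint_vel": joint speeds; "joint_efforts": joint torques, N m; "position": TCP position; "ee_rot": TCP orientation; "contact_force": force on the tool from outside, world axes, zero at the start; "wrist_torque": the same for the moment, N m; "gripper_width": finger opening in mm; "grasp_force": force on a finger pad.
Only numpy, scipy, OpenCV 4.12 (cv2) and the standard library are available. Lean on these libraries where they do the work, as an engineer would, in place of code of your own. Each camera call takes 0.05 s, during which the arm holds its last target. There are 200 camera calls.

TASK

Put the orthopaedic trial cups away in their caddy, which stands here shut and empty: draw the locking pin out of its eyelets on the right-hand side and lay it down on the cabinet, swing the hinged retainer frame up and back, and slide each dome-shaped steel cup that stands loose on the deck into a pocket of its own; nudge them along the deck and do not lift them off it, since their polished faces are not to be carried in metal jaws. When all the cups sit right down in pockets, swing the frame right down over them, then push the pin through the eyelets again until its collar is up against the outer eyelet, and leave it there. Leave the alcohol bottle, the tape roll and the gauze packet where they are.

Things in the scene. Friction and masses are not known exactly. Their poses are not given: they have to be found in the camera images.
- caddy: the caddy, heavy, does not move: a grey moulded deck in a steel rim, 234 mm (x) by 272 mm (y), eyelet bracket on its right side. Origin on the table top. Its x points from the open front apron (towards the robot) to the pocket row and the hinge at the back, y to the left, z up. Deck surface at z = 22 mm, from x = -130 to 92 mm and y = -130 to 130 mm; the rim round it is 6 mm thick and stands 6 mm above the deck. All offsets below are in this frame
- pocket_1 (a point): centre of the mouth, at deck level, of the round pocket at the right end of the row (caddy x = 35, y = -96 mm). Each pocket is 54 mm across and 10 mm deep with a flat bottom
- pocket_2 (a point): the same for the next pocket (y = -32 mm)
- pocket_3 (a point): the same for the next pocket (y = 32 mm)
- pocket_4 (a point): the same for the pocket at the left end (y = 96 mm)
- cup_1_center (a point): centre, half-way up, of a polished steel trial cup: a dome 50 mm across and 26 mm high, flat below, with a 6 mm high straight edge, 130 g, standing dome up; it slides and does not roll. Standing on the deck this point is 13 mm above the deck, seated in a pocket 3 mm above the deck. May be absent (None)
- cup_2_center (a point): centre, half-way up, of a polished steel trial cup: a dome 50 mm across and 26 mm high, flat below, with a 6 mm high straight edge, 130 g, standing dome up; it slides and does not roll. Standing on the deck this point is 13 mm above the deck, seated in a pocket 3 mm above the deck. May be absent (None)
- cup_3_center (a point): centre, half-way up, of a polished steel trial cup: a dome 50 mm across and 26 mm high, flat below, with a 6 mm high straight edge, 130 g, standing dome up; it slides and does not roll. Standing on the deck this point is 13 mm above the deck, seated in a pocket 3 mm above the deck. May be absent (None)
- cup_4_center (a point): centre, half-way up, of a polished steel trial cup: a dome 50 mm across and 26 mm high, flat below, with a 6 mm high straight edge, 130 g, standing dome up; it slides and does not roll. Standing on the deck this point is 13 mm above the deck, seated in a pocket 3 mm above the deck. May be absent (None)
- lid (a joint): hinge of the retainer frame, rad: 0 = shut, level over the pockets; 1.72 = fully open, leaning back at its stop, where it stays by itself. It starts shut and pinned; once the pin is out it swings up freely. Pushed forward past upright (1.57) it falls shut slowly by its own weight (180 g); a cup that stands on the deck or half in a pocket keeps it from shutting
- lid_hinge (a point): middle of the hinge axis (caddy x = 80, y = 0, z = 53 mm); the axis runs along caddy y. The frame: a 40 mm wide steel strip, 245 mm long, 25 to 65 mm from the axis, its outer face 1.5 mm from the plane of the axis, with a rubber pad under it (it clears seated cups by 5 mm); two side arms; a front rail (12 mm wide, 4 mm thick) 72 to 84 mm from the axis, whose right-hand end carries a tab with the middle eyelet (17 mm hole)
- lid_tab (a point): centre of the steel lift tab on top of the front rail, by which the frame can be pinched and swung: 6 mm thick (across caddy y), 22 mm wide, standing 26 mm up from the rail, round-topped. 78 mm from the hinge axis and 16 mm off the plane of the frame (outwards: up when shut, to the back when open). Shut, this point is at caddy x = 2, y = 0, z = 69 mm, 13 mm above the rail's top
- eyelet (a point): centre of the hole in the outer face of the outer eyelet ear (caddy x = 2, y = -172.5, z = 37 mm). Two fixed ears, 5 mm thick, stand 30 mm apart (mid-planes at y = -170 and -140 mm), 14 mm holes; shut, the tab of the retainer hangs midway between them with its hole in line. The pin goes in along caddy +y. The ears reach from the table to z = 50 mm and are 28 mm wide in x
- pin_grip (a point): centre of the locking pin's handle: black, 50 mm long (x) by 18 by 18 mm, flat sides; 90 g. The pin starts in the eyelets, its collar at the outer ear and its handle sticking out to the right, drooping a little; lying on the table this point is 9 mm above it. Its x axis points along the shank to the tip: steel collar (18 mm across) from 25 to 30 mm, shank (9 mm across) from 30 mm to the tip
- pin_tip (a point): end of the pin's shank, 96 mm from the handle's centre; the last 8 mm taper to 4 mm across. With the collar against the outer ear this point is at caddy y = -106.5 mm
- alcohol: alcohol bottle, 41 mm across, 92 mm high, at the back of the cabinet top, right; loose, to be left alone; origin under its centre
- tape: roll of tape, 50 mm across, 26 mm high, behind and right of the caddy; loose, to be left alone; origin under its centre
- gauze: gauze packet, 59 x 83 x 12 mm, at the front right corner of the cabinet top; loose, to be left alone; origin under its centre
Mind the look-alikes: they are no part of the job. What is shaped like the part that bears cup_1_center but blue is not meant.

How it is judged:
By the outcome, as a careful person would: the job done as asked, in the order asked, and still so for the second after the job is handed in, with the robot touching nothing.
Of cup_1, cup_2, cup_3, cup_4 only 3 to 4 are there at a start; the rules pass over those that are not, and their reading is None.
At some moment in a run one of cup_1, cup_2, cup_3, cup_4 may be knocked a few centimetres aside while the robot is not near it.
Once in a run the grip may slacken for a moment while it holds something.
It also fails if it takes over 210 s, if anything falls off the work surface, if the arm or the gripper's body presses on something with over 40 N, if the wrist force passes 120 N, or if a joint passes its speed limit or range.

## Working session

There is one attempt and no reset: what is moved stays moved. The work goes in short steps, Python scripts to look and compute and a tool call to move; the robot and the scene stay as the last step left them, time stands still between calls to the robot, and variables do not carry over. Pictures are saved under pics/ and viewed, at most 14 in all, crops included, and the job is handed in when it is done.

Besides the shell and the picture viewer there is one more tool, called after "Request:" as name(argument=value, ...), one argument or row to a line, values as JSON. carry_out: Moves the arm, as the interface text tells. Its arguments: {"type":"object","properties":{"rows":{"type":"array"}},"required":["rows"]}

```bash
ls; mkdir -p pics; python3 - <<'E'
from bench import arm
import cv2,numpy as np
s=arm.read_state();print(s)
for n in("top","side"):
    p,d=arm.get_image(n);cv2.imwrite(f"pics/{n}0.png",p[:,:,::-1]);np.save(f"pics/{n}0.npy",d);c=arm.calibration(n);print(n,c)
E
```

```text
pics
{'clock': 0.0, 'joints': array([-8.50394803e-01,  3.85564782e-01,  6.62322891e-03, -5.30419789e-04,
       -1.19399825e+00, -2.58569276e-01]), 'joint_vel': array([ 4.08138181e-04, -1.25481986e-04,  2.28401216e-04, -1.08559742e-03,
        4.91964156e-04,  9.99261648e-05]), 'joint_efforts': array([ 6.50306411e-04, -3.92289734e+01,  1.88401204e+01,  4.18607041e+00,
       -4.63710501e-03, -7.36900802e-06]), 'position': array([ 278.418535  , -559.32870844,  403.61052224]), 'ee_rot': array([-2.28774038e-01,  9.73478932e-01,  1.06178534e-03, -2.86345615e-04]), 'contact_force': array([ 0.02677712,  0.13153963, -0.6072865 ]), 'wrist_torque': array([-0.01464009,  0.03807855,  0.01139941]), 'grasp_force': 0.0, 'gripper_width': 85.05723071935222}
top {'mtx': array([[582.77742159,   0.        , 320.91810898],
       [  0.        , 582.77742159, 240.49576011],
       [  0.        ,   0.        ,   1.        ]]), 'cam_to_world': array([[-9.32787033e-03,  9.79023816e-01, -2.03532206e-01,
         3.96464316e+02],
       [-9.99956492e-01, -9.14625219e-03,  1.83295698e-03,
         1.06836204e+02],
       [-6.70483445e-05,  2.03540448e-01,  9.79066536e-01,
         1.16515111e+03],
       [ 0.00000000e+00,  0.00000000e+00,  0.00000000e+00,
         1.00000000e+00]])}
side {'mtx': array([[489.02533773,   0.        , 315.51283263],
       [  0.        , 489.02533773, 244.74881633],
       [  0.        ,   0.        ,   1.        ]]), 'cam_to_world': array([[ 9.87763515e-01,  8.29636499e-02, -1.32061621e-01,
         4.98521212e+02],
       [-1.55820681e-01,  4.89315013e-01, -8.58073851e-01,
        -6.45697360e+02],
       [-6.56920458e-03,  8.68151975e-01,  4.96254969e-01,
         4.92294301e+02],
       [ 0.00000000e+00,  0.00000000e+00,  0.00000000e+00,
         1.00000000e+00]])}
```

View pics/top0.png

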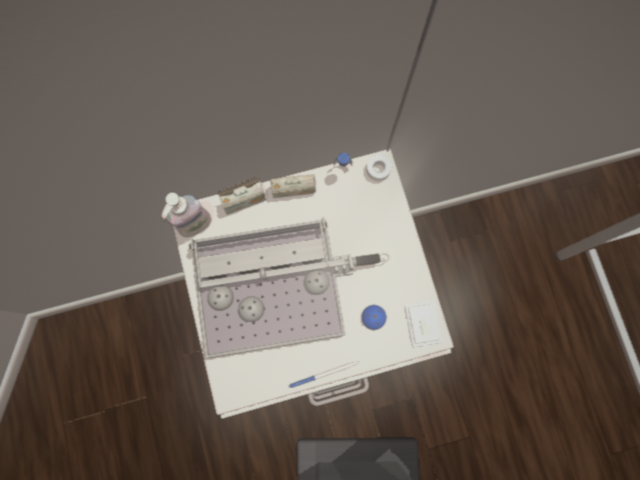

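View pics/side0.png

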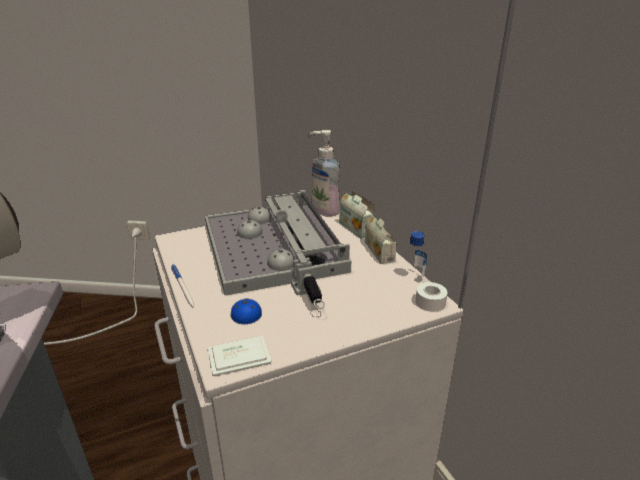

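The top view shows three steel cups at about (220,297), (251,309) and (317,281). The blue dome at (374,317), on the cabinet and off the deck, is the look-alike. The pin handle is at (368,260). I'll confirm this in a crop and fit the caddy.

```bash
cat > h.py <<'E'
import numpy as np,cv2
from bench import arm
from scipy.spatial.transform import Rotation as R
def ray(c,px):
    M=c["cam_to_world"];m=c["mtx"]
    u,v=np.asarray(px,float)
    d=M[:3,:3]@np.array([(u-m[0,2])/m[0,0],-(v-m[1,2])/m[1,1],-1]);return M[:3,3],d
def onz(c,px,z):
    o,d=ray(c,px);return o+d*(z-o[2])/d[2]
def cloud(c,d):
    M=c["cam_to_world"];m=c["mtx"];v,u=np.mgrid[:480,:640]
    P=np.stack([(u-m[0,2])/m[0,0]*d,-(v-m[1,2])/m[1,1]*d,-d],-1)
    return P@M[:3,:3].T+M[:3,3]
def proj(c,p):
    M=np.linalg.inv(c["cam_to_world"]);q=M[:3,:3]@np.asarray(p,float)+M[:3,3];m=c["mtx"]
    return np.array([m[0,0]*q[0]/-q[2]+m[0,2],m[1,1]*-q[1]/-q[2]+m[1,2]])
def snap(n,tag):
    c=arm.calibration(n);p,d=arm.get_image(n);cv2.imwrite(f"pics/{tag}.png",p[:,:,::-1]);return c,p,d
E
python3 - <<'E'
from h import *
c=arm.calibration("top");p=cv2.imread("pics/top0.png");d=np.load("pics/top0.npy")
P=cloud(c,d)
cv2.imwrite("pics/crop0.png",cv2.resize(p[200:380,170:410],None,fx=3.2,fy=3.2,interpolation=cv2.INTER_CUBIC))
for u,v in[(400,240),(300,340),(220,297),(251,309),(317,281),(368,260),(374,317)]: print((u,v),P[v,u].round(1))
E
```

```text
(400, 240) [638.7 -57.2  -2.5]
(300, 340) [437.6 146.8  27.7]
(220, 297) [519.5 299.1  49.9]
(251, 309) [496.3 239.7  47.2]
(317, 281) [548.3 113.   52.4]
(368, 260) [590.3  13.   40.9]
(374, 317) [480.5   2.9  25.5]
```

View pics/crop0.png

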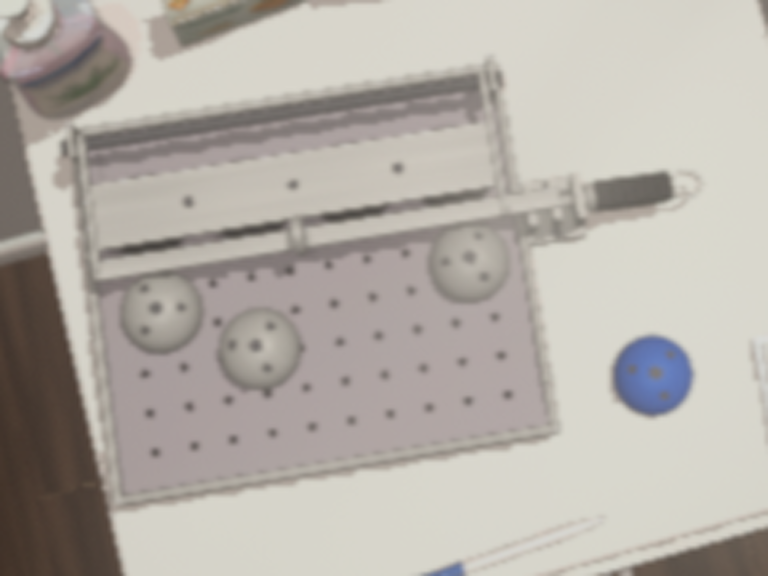

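```bash
python3 - <<'E'
from h import *
c=arm.calibration("top");s=arm.calibration("side")
f=lambda x,y:(170+(x-1.1)/3.2,200+(y-1.1)/3.2)
FL=onz(c,f(116,505),28);FR=onz(c,f(557,430),28)
print(FL,FR,np.linalg.norm(FL-FR))
yv=(FL-FR)[:2];yv/=np.linalg.norm(yv);xv=np.array([yv[1],-yv[0]])
yaw=np.arctan2(xv[1],xv[0]);O=(FL+FR)[:2]/2+136*xv
print("yaw",np.degrees(yaw),"O",O)
W=lambda x,y,z:np.r_[O+x*xv+y*yv,z]
C=lambda p:np.r_[(p[:2]-O)@xv,(p[:2]-O)@yv,p[2]]
for n,q in dict(tab=(2,0,82),hinL=(80,122,53),hinR=(80,-122,53),eye=(2,-172.5,50),ear=(2,-140,50),grip=(2,-202.5,37),FR=(-136,-136,28),FL=(-136,136,28),BR=(98,-136,28),rail=(-4,-122,55)).items():
    w=W(*q);a=proj(c,w);print(n,w.round(1),"crop",((a-[170,200])*3.2).round(),"side",proj(s,w).round())
for x,y in[(160,313),(259,349),(468,263),(653,376)]:
    w=onz(c,f(x,y),35);print("cup",w.round(1),C(w).round(1))
E
```

```text
[406.35054892 326.86766947  28.        ] [448.20511081  62.45400819  28.        ] 267.7057874246148
yaw 8.994831961259562 O [561.60536264 215.92380991]
tab [563.6 216.2  82. ] crop [294. 228.] side [281. 208.]
hinL [621.5 348.9  53. ] crop [ 82. 143.] side [302. 193.]
hinR [659.7 107.9  53. ] crop [477.  78.] side [340. 244.]
eye [590.6  45.9  50. ] crop [581. 190.] side [307. 267.]
ear [585.5  78.   50. ] crop [528. 198.] side [302. 258.]
grip [595.2  16.2  37. ] crop [628. 185.] side [313. 283.]
FR [448.5  60.3  28. ] crop [559. 428.] side [223. 281.]
FL [406. 329.  28.] crop [111. 505.] side [204. 214.]
BR [679.7  96.9  28. ] crop [495.  56.] side [352. 258.]
rail [576.7  94.8  55. ] crop [500. 212.] side [296. 251.]
cup [520.3 302.3  35. ] [-27.3  91.8  35. ]
cup [497.9 242.   35. ] [-58.8  35.7  35. ]
cup [549.1 115.3  35. ] [-28.1 -97.5  35. ]
cup [479.5   4.3  35. ] [-114.2 -196.2   35. ]
```

```bash
cat >> h.py <<'E'
import json,sys
from math import radians
try: K=json.load(open("cad.json"))
except Exception: K=dict(O=[561.6,215.9],yaw=9.0)
def axes():
    a=radians(K["yaw"]);return np.array([np.cos(a),np.sin(a)]),np.array([-np.sin(a),np.cos(a)])
def W(x,y,z):
    xv,yv=axes();return np.r_[np.array(K["O"])+x*xv+y*yv,z]
def C(p):
    xv,yv=axes();q=np.asarray(p)[:2]-K["O"];return np.array([q@xv,q@yv,p[2]])
def Rt(yawy): # tool down, tool y at this heading in caddy frame (deg)
    a=radians(yawy+K["yaw"]);y=np.array([np.cos(a),np.sin(a),0]);z=np.array([0,0,-1.]);return np.c_[np.cross(y,z),y,z]
def plan(targets,yawy=None):
    """targets: caddy coords of fingertip (x,y,z of tip, 173 ahead); prints row fractions, all from the present pose"""
    s=arm.read_state();p=s["position"];Rc=R.from_quat(s["ee_rot"]).as_matrix()
    Rg=Rc if yawy is None else Rt(yawy)
    rv=R.from_matrix(Rc.T@Rg).as_rotvec()/np.pi
    for t in targets:
        w=W(*t)-173*Rg[:,2]
        print(t,np.r_[Rc.T@(w-p)/200,rv].round(4).tolist())
def now():
    s=arm.read_state();Rc=R.from_quat(s["ee_rot"]).as_matrix();tip=s["position"]+173*Rc[:,2]
    print("t",round(s["clock"],2),"tip caddy",C(tip).round(1),"tooly",np.round(np.degrees(np.arctan2(Rc[1,1],Rc[0,1]))-K["yaw"],1),"zdev",np.round(Rc[:,2],3),"F",s["contact_force"].round(1),"w",round(s["gripper_width"],1),"g",round(s["grasp_force"],1),"j",s["joints"].round(2))
E
python3 - <<'E'
from h import *
now();plan([(2,-200,230)],180)
s=arm.calibration("side");p=cv2.imread("pics/side0.png");q=cv2.cvtColor(p,cv2.COLOR_BGR2GRAY)
cv2.imwrite("pics/crops.png",cv2.resize(p[225:325,255:375],None,fx=5,fy=5,interpolation=cv2.INTER_CUBIC))
c=arm.calibration("top")
for a in[(393,150),(450,350)]:print(C(onz(c,a,0)))
E
```

```text
t 0.1 tip caddy [-401.1 -721.1  230.7] tooly 107.4 zdev [-0.001  0.002 -1.   ] F [ 0.1  0.1 -0.4] w 85.4 g 0.0 j [-0.85  0.39  0.01 -0.   -1.19 -0.26]
(2, -200, 230) [-2.704, 1.8831, 0.007, 0.0006, 0.0004, -0.4031]
[ 225.88115664 -304.24329836    0.        ]
[-200.06284806 -335.69895913    0.        ]
```

Request:
carry_out(
  rows=[
    [-0.9,0.63,0,0,0,0,1],
    [-0.9,0.63,0,0,0,0,1],
    [-0.9,0.63,0,0,0,0,1],
    [-0.9,0.63,0,0,0,0,1],
  ],
)

```text
clock: 0.6
position: [384.3, -364.1, 404.5]
ee_rot: [-0.23, 0.973, 0.0, -0.0]
contact_force: [0.4, -0.5, -1.1]
gripper_width: 85.6
grasp_force: 0.0
```

Request:
carry_out(
  rows=[
    [-0.9,0.63,0,0,0,0,1],
    [-0.9,0.63,0,0,0,0,1],
    [-0.9,0.63,0,0,0,0,1],
    [-0.9,0.63,0,0,0,0,1],
  ],
)

```text
clock: 1.1
position: [489.4, -171.0, 404.4]
ee_rot: [-0.23, 0.973, 0.0, -0.0]
contact_force: [-0.9, 0.0, -0.4]
gripper_width: 85.4
grasp_force: 0.0
```

Request:
carry_out(
  rows=[
    [-0.6,0.62,0,0,0,-0.4,1],
    [-0.6,0.62,0,0,0,-0.4,1],
    [-0.6,0.62,0,0,0,-0.4,1],
    [-0.6,0.62,0,0,0,-0.4,1],
    [-0.6,0.62,0,0,0,-0.4,1],
    [-0.6,0.62,0,0,0,-0.4,1],
    [-0.6,0.62,0,0,0,-0.4,1],
    [-0.6,0.62,0,0,0,-0.4,1],
    [-0.6,0.62,0,0,0,-0.4,1],
  ],
)

```text
clock: 2.22
position: [540.6, -9.1, 404.5]
ee_rot: [0.757, -0.654, -0.0, 0.0]
contact_force: [0.3, 0.6, 0.4]
gripper_width: 84.9
grasp_force: 0.0
```

```bash
python3 - <<'E'
from h import *
now();c,p,d=snap("wrist","w1");np.save("pics/w1.npy",d);json.dump({k:v.tolist() for k,v in c.items()},open("pics/w1.json","w"));print(c)
for q in[(2,-172.5,50),(2,-202.5,37),(-136,-136,28),(98,-136,28),(2,0,82)]:print(q,proj(c,W(*q)).round())
E
```

```text
t 2.23 tip caddy [ -56.  -218.9  231.5] tooly -180.7 zdev [-0.001 -0.    -1.   ] F [0.3 0.6 0.4] w 84.9 g 0.0 j [ 0.28  0.24 -0.2  -0.   -1.13 -0.14]
{'mtx': array([[376.72347748,   0.        , 321.65035555],
       [  0.        , 376.72347748, 233.24880399],
       [  0.        ,   0.        ,   1.        ]]), 'cam_to_world': array([[-9.89334183e-01,  1.39665498e-01,  4.13693473e-02,
         5.49991127e+02],
       [-1.45662961e-01, -9.49410062e-01, -2.78213651e-01,
        -7.96183861e+01],
       [ 4.19626358e-04, -2.81272256e-01,  9.59627918e-01,
         3.73756485e+02],
       [ 0.00000000e+00,  0.00000000e+00,  0.00000000e+00,
         1.00000000e+00]])}
(2, -172.5, 50) [258. 258.]
(2, -202.5, 37) [258. 222.]
(-136, -136, 28) [402. 283.]
(98, -136, 28) [167. 286.]
(2, 0, 82) [263. 438.]
```

View pics/w1.png

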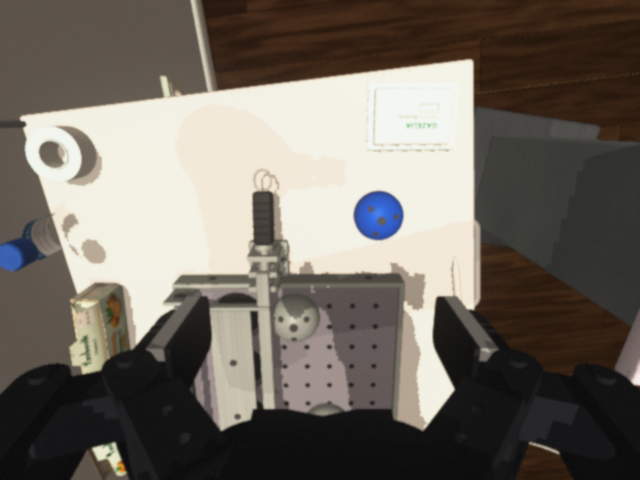

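The wrist view shows the pin handle at (263,217) with the ears just below at (265,255), and the rim's front-right corner at (404,277). I'll use these to refine the caddy and handle positions.

```bash
python3 - <<'E'
from h import *
c={k:np.array(v) for k,v in json.load(open("pics/w1.json")).items()};p=cv2.imread("pics/w1.png");d=np.load("pics/w1.npy")
g=cv2.cvtColor(p,cv2.COLOR_BGR2GRAY)
m=np.zeros_like(g);m[185:250,240:290]=(g[185:250,240:290]<75)*255
n,l,st,ce=cv2.connectedComponentsWithStats(m);i=1+st[1:,4].argmax();print("handle",st[i],ce[i])
pts=np.argwhere(l==i)[:,::-1].astype(np.float32);r=cv2.minAreaRect(pts);print(r)
P=cloud(c,d);hp=P[(l==i)];hc=np.array([C(x) for x in hp]);print("cloud med",np.median(hc,0).round(1))
for lo in range(int(hc[:,1].min()),int(hc[:,1].max()),10):
    k=hc[(hc[:,1]>=lo)&(hc[:,1]<lo+10)]
    if len(k)>5:print(lo,k[:,2].mean().round(1),k[:,0].mean().round(1))
print("handle at z 46 top",C(onz(c,ce[i],45)).round(1))
print("corner",C(onz(c,(404,277),28)).round(1))
cv2.imwrite("pics/w1c.png",cv2.resize(p[180:330,150:420],None,fx=2.9,fy=2.9,interpolation=cv2.INTER_CUBIC))
E
```

```text
handle [254 192  21  53 956] [263.30962343 218.16841004]
((264.0, 217.99998474121094), (19.999996185302734, 51.99999237060547), 0.0)
cloud med [  -3.5 -206.8   37.9]
-240 33.6 -6.0
-230 34.8 -3.3
-220 36.5 -3.3
-210 38.1 -3.2
-200 39.6 -3.3
-190 40.5 -3.3
handle at z 46 top [  -4.5 -208.4   45. ]
corner [-137.8 -142.7   28. ]
```

View pics/w1c.png

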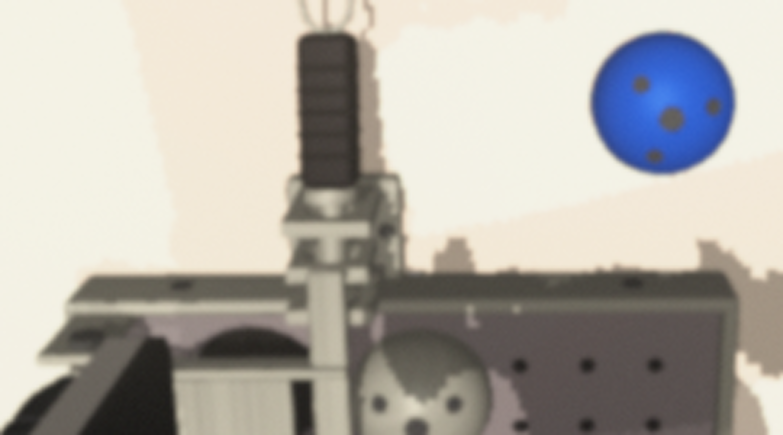

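```bash
echo '{"O":[559.6,215.6],"yaw":9.0}' > cad.json; python3 - <<'E'
from h import *
now();plan([(-1.7,-207,100),(-1.7,-207,20.5)],180)
E
```

```text
t 2.27 tip caddy [ -54.  -218.9  231.6] tooly -180.6 zdev [-0. -0. -1.] F [ 0.2 -0.2  0.9] w 85.5 g 0.0 j [ 0.28  0.24 -0.2  -0.   -1.13 -0.14]
(-1.7, -207, 100) [-0.0625, -0.2606, 0.6577, 0.0001, 0.0, -0.0035]
(-1.7, -207, 20.5) [-0.0625, -0.2607, 1.0552, 0.0001, 0.0, -0.0035]
```

Request:
carry_out(
  rows=[
    [-0.0625,-0.261,0.3,0,0,-0.0035,0.2],
    [-0.0625,-0.261,0.6,0,0,-0.0035,0.2],
    [-0.0625,-0.261,0.8,0,0,-0.0035,0.2],
    [-0.0625,-0.261,0.9,0,0,-0.0035,0.2],
    [-0.0625,-0.261,0.9,0,0,-0.0035,0.2],
  ],
)

```text
clock: 2.9
position: [590.1, 10.9, 222.7]
ee_rot: [0.761, -0.649, -0.001, 0.002]
contact_force: [-0.3, 0.5, 0.2]
gripper_width: 51.4
grasp_force: 0.0
```

Request:
carry_out(
  rows=[
    [0,0,0.08,0,0,0,0.2],
    [0,0,0.152,0,0,0,0.2],
    [0,0,0.152,0,0,0,-1],
    [0,0,0.152,0,0,0,-1],
    [0,0,0.152,0,0,0,-1],
    [0,0,0.152,0,0,0,-1],
    [0,0,0.152,0,0,0,-1],
    [0,0,0.152,0,0,0,-1],
  ],
)

```text
clock: 3.9
position: [591.0, 11.2, 194.9]
ee_rot: [0.761, -0.649, 0.001, -0.001]
contact_force: [3.3, -0.9, 1.5]
gripper_width: 16.7
grasp_force: 61.3
```

```bash
python3 - <<'E'
from h import *
now();c,p,d=snap("wrist","w2")
E
```

```text
t 3.9 tip caddy [  -0.5 -206.8   21.9] tooly -179.9 zdev [ 0.002  0.    -1.   ] F [ 3.3 -0.9  1.5] w 16.7 g 61.3 j [ 0.29  0.55 -0.32  0.   -0.7  -0.13]
```

View pics/w2.png

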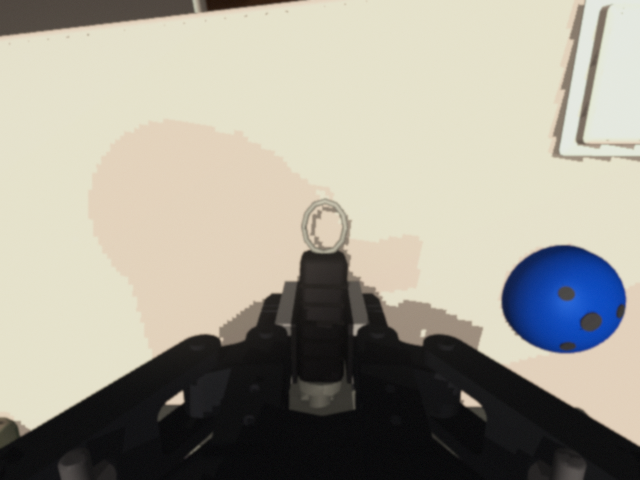

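Request:
carry_out(
  rows=[
    [0,-0.01,0,0,0,0,-1],
    [0.06,-0.01,0.009,0,0,0,-1],
    [0.12,-0.01,0.018,0,0,0,-1],
    [0.18,-0.01,0.027,0,0,0,-1],
  ],
)

```text
clock: 4.45
position: [597.9, -25.4, 188.5]
ee_rot: [0.761, -0.649, -0.0, 0.0]
contact_force: [-0.3, 1.3, 1.1]
gripper_width: 16.6
grasp_force: 61.0
```

Request:
carry_out(
  rows=[
    [0.07,0,0.01,0,0,0,-1],
    [0.14,0,0.018,0,0,0,-1],
    [0.21,0,0.022,0,0,0,-1],
    [0.28,0,0.022,0,0,0,-1],
    [0.32,0,0.022,0,0,0,-1],
    [0.32,0,0.022,0,0,0,-1],
  ],
)

```text
clock: 5.2
position: [608.3, -88.0, 184.5]
ee_rot: [0.761, -0.649, 0.0, -0.0]
contact_force: [-0.2, -0.2, 0.3]
gripper_width: 16.8
grasp_force: 60.7
```

```bash
python3 - <<'E'
from h import *
now();c,p,d=snap("side","s2");cv2.imwrite("pics/s2c.png",cv2.resize(p[200:370,200:400,::-1],None,fx=3,fy=3))
E
```

```text
t 5.2 tip caddy [   0.6 -307.5   11.5] tooly -180.0 zdev [ 0.  0. -1.] F [-0.2 -0.2  0.3] w 16.8 g 60.7 j [ 0.12  0.6  -0.26 -0.   -0.71  0.04]
```

View pics/s2c.png

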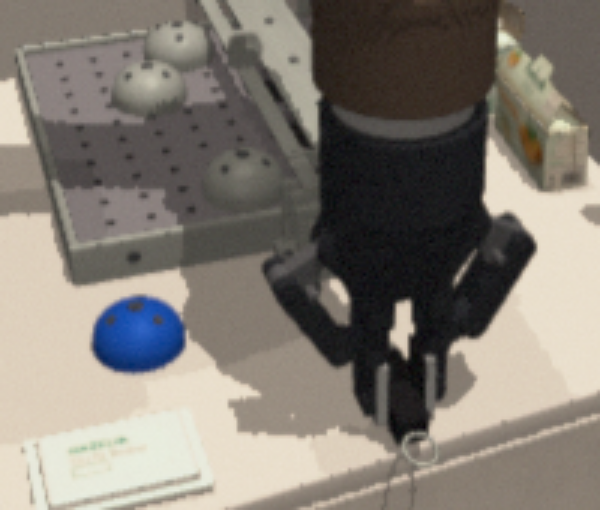

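Request:
carry_out(
  rows=[
    [0,0.12,0,0,0,0,-1],
    [0,0.243,0,0,0,0,-1],
    [-0.15,0.243,0,0,0,0,-1],
    [-0.3,0.243,0,0,0,0,-1],
    [-0.3,0.243,0,0,0,0,-1],
    [-0.3,0.243,0.025,0,0,0,-1],
    [-0.3,0.243,0.025,0,0,0,-1],
    [-0.3,0.243,0.025,0,0,0,-0.4],
    [-0.3,0.243,0.025,0,0,0,-0.1],
    [-0.3,0.243,0.025,0,0,0,-0.1],
  ],
)

```text
clock: 6.5
position: [550.9, -36.1, 179.6]
ee_rot: [0.761, -0.649, 0.0, -0.0]
contact_force: [0.3, -0.3, 0.3]
gripper_width: 38.1
grasp_force: 0.0
```

Request:
carry_out(
  rows=[
    [0,0,-0.25,0,0,0,-0.1],
    [0,0,-0.5,0,0,0,-0.1],
    [0,0,-0.75,0,0,0,-0.1],
    [0,0,-0.9,0,0,0,-0.1],
    [0,0,-0.9,0,0,0,-0.1],
  ],
)

```text
clock: 7.12
position: [551.1, -35.9, 362.7]
ee_rot: [0.761, -0.649, 0.002, -0.003]
contact_force: [0.1, -0.3, -0.8]
gripper_width: 38.5
grasp_force: 0.0
```

```bash
python3 - <<'E'
from h import *
now();c,p,d=snap("wrist","w3");np.save("pics/w3.npy",d);json.dump({k:v.tolist() for k,v in c.items()},open("pics/w3.json","w"))
plan([(2,0,160),(2,0,110)],90)
E
```

```text
t 7.12 tip caddy [ -46.6 -247.   189.7] tooly -179.9 zdev [ 0.007  0.001 -1.   ] F [ 0.1 -0.3 -0.8] w 38.5 g 0.0 j [ 0.23  0.3  -0.24  0.   -1.03 -0.07]
(2, 0, 160) [-1.2345, -0.2526, 0.1386, -0.0005, 0.0007, 0.5004]
(2, 0, 110) [-1.2344, -0.252, 0.3886, -0.0005, 0.0007, 0.5004]
```

View pics/w3.png

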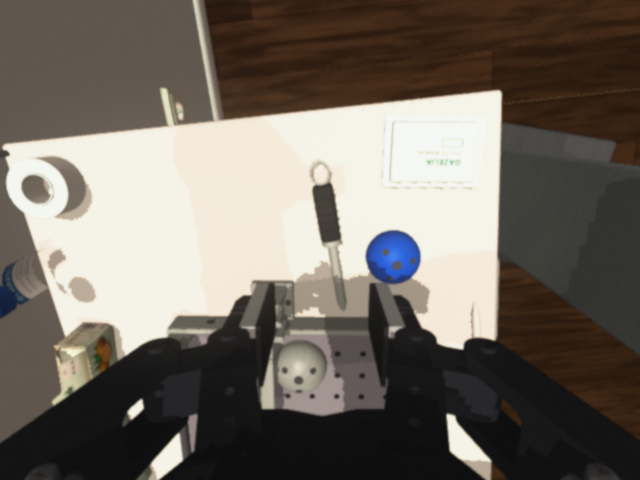

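The pin lies flat on the cabinet, handle at (326,213) and tip at (342,306), clear of the blue dome and the rim. Next is the lift tab.

Request:
carry_out(
  rows=[
    [-0.3,-0.06,0,0,0,0.05,0],
    [-0.6,-0.12,0,0,0,0.1,0],
    [-0.9,-0.18,0,0,0,0.16,0],
    [-0.95,-0.25,0,0,0,0.22,0],
    [-0.95,-0.25,0,0,0,0.28,0],
    [-0.95,-0.25,0,0,0,0.34,0],
    [-0.95,-0.25,0,0,0,0.4,0],
    [-0.95,-0.25,0,0,0,0.45,0],
    [-0.95,-0.25,0,0,0,0.5,0],
    [-0.95,-0.25,0,0,0,0.5,0],
  ],
)

```text
clock: 8.43
position: [569.9, 159.5, 357.7]
ee_rot: [-0.08, 0.997, -0.001, -0.002]
contact_force: [0.0, -0.0, -0.8]
gripper_width: 42.5
grasp_force: 0.0
```

```bash
python3 - <<'E'
from h import *
now();c,p,d=snap("wrist","w4");np.save("pics/w4.npy",d);json.dump({k:v.tolist() for k,v in c.items()},open("pics/w4.json","w"))
for q in[(2,0,82),(2,0,56),(80,-122,53),(-136,-136,28),(-136,136,28)]:print(q,proj(c,W(*q)).round())
plan([(2,0,110)],90)
E
```

```text
t 8.43 tip caddy [  0.8 -57.1 184.7] tooly 90.2 zdev [-0.003 -0.001 -1.   ] F [ 0.  -0.  -0.8] w 42.5 g 0.0 j [ 0.55  0.37 -0.14 -0.   -1.06 -1.96]
(2, 0, 82) [405. 237.]
(2, 0, 56) [398. 227.]
(80, -122, 53) [241. 318.]
(-136, -136, 28) [212.  29.]
(-136, 136, 28) [592.  31.]
(2, 0, 110) [-0.005, 0.285, 0.3747, -0.0003, -0.0009, 0.0013]
```

View pics/w4.png

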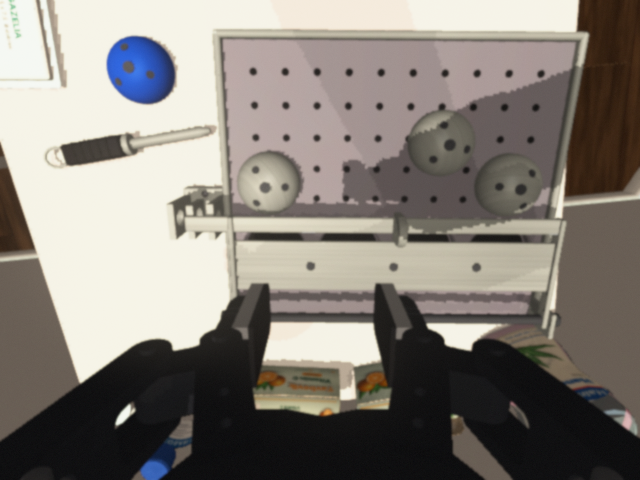

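Request:
carry_out(
  rows=[
    [-0.005,0.15,0,0,0,0,0],
    [-0.005,0.285,0.1,0,0,0,0],
    [-0.005,0.285,0.35,0,0,0,0],
    [-0.005,0.285,0.5,0,0,0,0],
    [-0.005,0.285,0.6,0,0,0,0],
    [-0.005,0.285,0.606,0,0,0,0],
    [-0.005,0.285,0.606,0,0,0,-0.5],
    [-0.005,0.285,0.606,0,0,0,-1],
    [-0.005,0.285,0.606,0,0,0,-1],
    [-0.005,0.285,0.606,0,0,0,-1],
    [-0.005,0.285,0.606,0,0,0,-1],
  ],
)

```text
clock: 9.85
position: [562.8, 214.7, 239.6]
ee_rot: [-0.079, 0.997, -0.001, 0.001]
contact_force: [3.6, -6.1, -0.3]
gripper_width: 4.4
grasp_force: 61.5
```

```bash
python3 - <<'E'
from h import *
now()
for t in np.arange(.15,1.76,.145):
    print(round(t,3),np.round([(78*(1-np.cos(t))+20*np.sin(t))/200,(78*np.sin(t)-20*(1-np.cos(t)))/200],3))
E
```

```text
t 9.85 tip caddy [ 3.2 -1.7 66.6] tooly 90.1 zdev [ 0.001 -0.001 -1.   ] F [ 3.6 -6.1 -0.3] w 4.4 g 61.5 j [ 0.63  0.51 -0.25  0.   -0.81 -2.05]
0.15 [0.019 0.057]
0.295 [0.046 0.109]
0.44 [0.08  0.157]
0.585 [0.12  0.199]
0.73 [0.166 0.235]
0.875 [0.217 0.263]
1.02 [0.271 0.285]
1.165 [0.328 0.298]
1.31 [0.386 0.303]
1.455 [0.444 0.299]
1.6 [0.501 0.287]
1.745 [0.556 0.267]
```

Request:
carry_out(
  rows=[
    [-0.019,-0.008,-0.057,0,0,0,-1],
    [-0.046,-0.008,-0.109,0,0,0,-1],
    [-0.08,-0.008,-0.157,0,0,0,-1],
    [-0.12,-0.008,-0.199,0,0,0,-1],
    [-0.166,-0.008,-0.235,0,0,0,-1],
    [-0.217,-0.008,-0.263,0,0,0,-1],
    [-0.271,-0.008,-0.285,0,0,0,-1],
  ],
)

```text
clock: 10.72
position: [615.6, 222.6, 294.5]
ee_rot: [-0.079, 0.997, -0.001, -0.002]
contact_force: [-0.5, -2.0, -12.9]
gripper_width: 4.2
grasp_force: 58.3
```

```bash
python3 - <<'E'
from h import *
now();snap("side","s5")
E
```

```text
t 10.72 tip caddy [ 55.7  -2.1 121.5] tooly 90.1 zdev [-0.004 -0.002 -1.   ] F [ -0.5  -2.  -12.9] w 4.2 g 58.3 j [ 0.59  0.52 -0.06 -0.   -1.   -2.01]
```

View pics/s5.png

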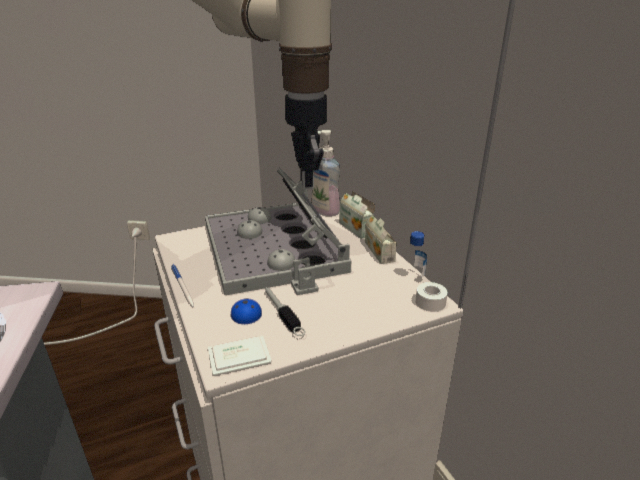

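The frame is partly raised, the tab is still held, and the four empty pockets are visible. I'll continue the swing.

Request:
carry_out(
  rows=[
    [-0.057,0,-0.013,0,0,0,-1],
    [-0.115,0,-0.018,0,0,0,-1],
    [-0.173,0,-0.014,0,0,0,-1],
    [-0.23,0,-0.002,0,0,0,-1],
    [-0.275,0,0.015,0,0,0,-1],
    [-0.285,0,0.018,0,0,0,-1],
  ],
)

```text
clock: 11.52
position: [673.6, 231.6, 293.9]
ee_rot: [-0.079, 0.997, -0.0, 0.002]
contact_force: [-2.9, -5.4, -2.8]
gripper_width: 1.6
grasp_force: 58.6
```

```bash
python3 - <<'E'
from h import *
now();c,p,d=snap("side","s6");cv2.imwrite("pics/s6c.png",cv2.resize(p[100:330,180:420,::-1],None,fx=2.5,fy=2.5))
E
```

```text
t 11.53 tip caddy [115.6  -2.2 120.9] tooly 90.1 zdev [ 0.003 -0.001 -1.   ] F [-2.9 -5.4 -2.8] w 1.6 g 58.6 j [ 0.56  0.61  0.11  0.   -1.06 -1.97]
```

View pics/s6c.png

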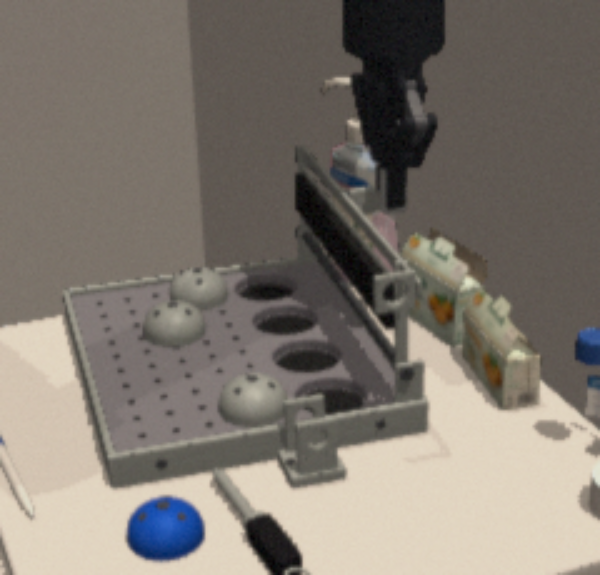

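Request:
carry_out(
  rows=[
    [-0.02,0,0,0,0,0,-1],
    [-0.02,0,0,0,0,0,-0.5],
    [-0.02,0,0,0,0,0,-0.5],
    [-0.02,0,-0.2,0,0,0,-0.6],
    [-0.02,0,-0.4,0,0,0,-0.6],
    [-0.02,0,-0.4,0,0,0,-0.62],
  ],
)

```text
clock: 12.32
position: [677.2, 233.6, 379.3]
ee_rot: [-0.08, 0.997, 0.003, 0.007]
contact_force: [-0.5, 0.3, -0.2]
gripper_width: 15.8
grasp_force: 0.0
```

```bash
python3 - <<'E'
from h import *
now();c,p,d=snap("side","s7");P=cloud(c,d)
# lid: points with caddy x 40..130, |y|<120, z>60
Q=P.reshape(-1,3)[(d>0).ravel()];q=np.c_[(Q[:,:2]-K["O"])@np.array(axes()).T,Q[:,2]]
m=(q[:,0]>-80)&(q[:,0]<140)&(abs(q[:,1])<115)&(q[:,2]>60)&(q[:,2]<150)
print(m.sum())
for z in range(60,150,10):
    k=q[m&(q[:,2]>=z)&(q[:,2]<z+10)];print(z,len(k),np.median(k[:,0]).round(1) if len(k) else "")
c,p,d=snap("top","t7")
cv2.imwrite("pics/t7c.png",cv2.resize(p[200:380,170:410,::-1],None,fx=3.2,fy=3.2,interpolation=cv2.INTER_CUBIC))
E
```

```text
t 12.32 tip caddy [1.215e+02 1.000e-01 2.063e+02] tooly 90.2 zdev [ 0.014  0.006 -1.   ] F [-0.5  0.3 -0.2] w 15.8 g 0.0 j [ 0.56  0.55  0.22  0.   -1.22 -1.97]
1415
60 12 124.7
70 10 126.6
80 128 71.1
90 155 71.3
100 220 71.6
110 411 78.1
120 171 81.8
130 268 81.4
140 40 129.8
```

View pics/t7c.png

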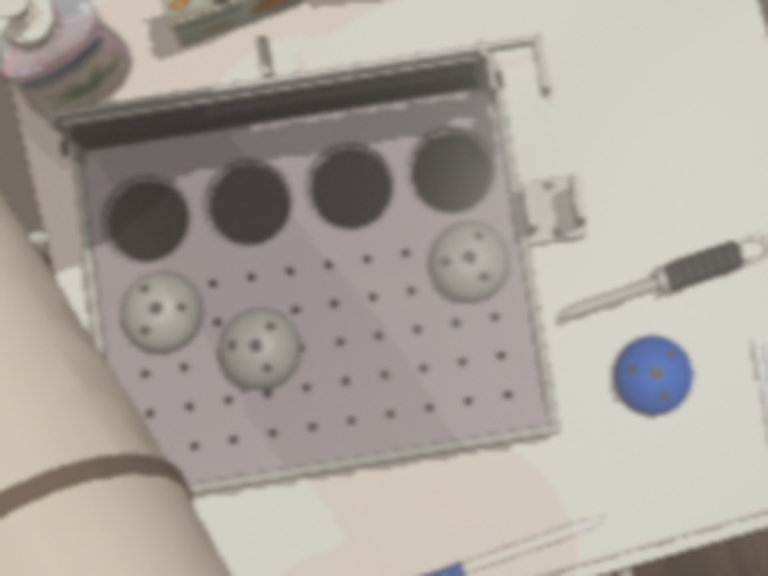

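The frame stays open and leaning back. The pockets (dark discs) and the three cups are now clear in the crop, so I'll fit the caddy pose from the pockets.

```bash
python3 - <<'E'
from h import *
c=arm.calibration("top");f=lambda x,y:(170+(x-1.1)/3.2,200+(y-1.1)/3.2)
pk=[onz(c,f(*q),22) for q in[(452,169.5),(351,186),(250,201.5),(147,218)]]
pk=np.array(pk)[:,:2];n=np.array([[35,-96],[35,-32],[35,32],[35,96]],float)
A=pk-pk.mean(0);B=n-n.mean(0)
yaw=np.arctan2((B[:,0]*A[:,1]-B[:,1]*A[:,0]).sum(),(A*B).sum());Rm=np.array([[np.cos(yaw),-np.sin(yaw)],[np.sin(yaw),np.cos(yaw)]])
O=pk.mean(0)-Rm@n.mean(0);print(np.degrees(yaw),O, np.linalg.norm(pk[3]-pk[0]),(( pk-O)@Rm).round(1))
K["O"]=O.tolist();K["yaw"]=float(np.degrees(yaw))
json.dump(K,open("cad_top.json","w"))
for q in[(161,312),(259,349),(468.5,262.5)]:
    print(C(onz(c,f(*q),30)).round(1))
now()
E
```

```text
8.624625056434851 [560.54817186 214.09703244] 191.47113335052936 [[ 35.1 -95.5]
 [ 34.8 -31.9]
 [ 35.1  31.5]
 [ 35.   95.9]]
[-25.4  93.4  30. ]
[-57.2  37.5  30. ]
[-25.2 -96.4  30. ]
t 12.43 tip caddy [118.    1.9 200.9] tooly 90.5 zdev [ 0.004  0.003 -1.   ] F [-0.5  0.3  0.1] w 16.1 g 0.0 j [ 0.56  0.56  0.22 -0.   -1.22 -1.97]
```

```bash
cp cad_top.json cad.json; python3 - <<'E'
from h import *
now();plan([(-101,36.5,160),(-101,36.5,60)],90)
E
```

```text
t 12.43 tip caddy [118.    1.9 200.9] tooly 90.5 zdev [ 0.004  0.003 -1.   ] F [-0.5  0.3  0.1] w 16.1 g 0.0 j [ 0.56  0.56  0.22 -0.   -1.22 -1.97]
(-101, 36.5, 160) [1.0905, 0.1837, 0.1995, 0.0006, 0.0015, 0.0028]
(-101, 36.5, 60) [1.0928, 0.1827, 0.6995, 0.0006, 0.0015, 0.0028]
```

Request:
carry_out(
  rows=[
    [0.3,0.05,0,0.0006,0.0015,0.0028,-0.62],
    [0.6,0.1,0,0.0006,0.0015,0.0028,-0.62],
    [0.9,0.182,0,0.0006,0.0015,0.0028,-0.62],
    [1.0,0.182,0.2,0.0006,0.0015,0.0028,-0.62],
    [1.0,0.182,0.4,0.0006,0.0015,0.0028,-0.62],
    [1.0,0.182,0.4,0.0006,0.0015,0.0028,-0.62],
  ],
)

```text
clock: 13.18
position: [471.8, 236.6, 289.0]
ee_rot: [-0.075, 0.997, -0.003, -0.005]
contact_force: [-0.2, -0.5, 0.2]
gripper_width: 16.0
grasp_force: 0.0
```

```bash
python3 - <<'E'
from h import *
now();plan([(-102,36.5,60),(-102,36.5,25.5),(2,32,25.5)],90)
c,p,d=snap("top","t8")
E
```

```text
t 13.18 tip caddy [-86.2  34.6 116. ] tooly 90.0 zdev [-0.01  -0.007 -1.   ] F [-0.2 -0.5  0.2] w 16.0 g 0.0 j [ 0.77  0.34 -0.38 -0.   -0.86 -2.19]
(-102, 36.5, 60) [0.0853, 0.0063, 0.2809, -0.0018, -0.0034, -0.0001]
(-102, 36.5, 25.5) [0.0834, 0.0073, 0.4534, -0.0018, -0.0034, -0.0001]
(2, 32, 25.5) [-0.4366, -0.0151, 0.448, -0.0018, -0.0034, -0.0001]
```

Request:
carry_out(
  rows=[
    [0.09,0.006,0,0,0,0,-0.62],
    [0.09,0.006,0.25,0,0,0,-0.62],
    [0.09,0.006,0.4,0,0,0,-0.62],
    [0.09,0.006,0.4,0,0,0,-0.62],
  ],
)

```text
clock: 13.72
position: [455.0, 235.5, 211.4]
ee_rot: [-0.075, 0.997, -0.002, -0.003]
contact_force: [0.3, 0.1, 0.6]
gripper_width: 16.2
grasp_force: 0.0
```

```bash
python3 - <<'E'
from h import *
now();plan([(-102,36.5,25.5),(2,32,25.5)],90)
E
```

```text
t 13.72 tip caddy [-102.2   36.4   38.4] tooly 90.0 zdev [-0.006 -0.004 -1.   ] F [0.3 0.1 0.6] w 16.2 g 0.0 j [ 0.79  0.43 -0.5  -0.   -0.65 -2.21]
(-102, 36.5, 25.5) [0.0042, -0.0024, 0.0643, -0.0011, -0.002, -0.0002]
(2, 32, 25.5) [-0.5159, -0.0245, 0.0612, -0.0011, -0.002, -0.0002]
```

Request:
carry_out(
  rows=[
    [0.004,-0.002,0.03,-0.001,-0.002,0,-0.62],
    [0.004,-0.002,0.064,-0.001,-0.002,0,-0.62],
    [-0.04,-0.003,0.064,-0.001,-0.002,0,-0.62],
    [-0.08,-0.005,0.064,-0.001,-0.002,0,-0.62],
    [-0.12,-0.007,0.064,-0.001,-0.002,0,-0.62],
    [-0.16,-0.009,0.064,-0.001,-0.002,0,-0.62],
    [-0.2,-0.011,0.063,-0.001,-0.002,0,-0.62],
    [-0.24,-0.013,0.063,-0.001,-0.002,0,-0.62],
    [-0.28,-0.015,0.063,-0.001,-0.002,0,-0.62],
    [-0.32,-0.017,0.062,-0.001,-0.002,0,-0.62],
  ],
)

```text
clock: 14.98
position: [518.8, 241.6, 199.1]
ee_rot: [-0.075, 0.997, 0.001, 0.001]
contact_force: [-1.1, -0.4, 2.1]
gripper_width: 16.3
grasp_force: 0.9
```

```bash
python3 - <<'E'
from h import *
now();plan([(-30,32,25.5),(0,32,25.5)],90)
E
```

```text
t 14.97 tip caddy [-36.8  33.7  26.1] tooly 90.0 zdev [ 0.001  0.001 -1.   ] F [-1.1 -0.4  2.1] w 16.3 g 0.9 j [ 0.72  0.52 -0.36 -0.   -0.68 -2.14]
(-30, 32, 25.5) [-0.0356, -0.0072, 0.0029, 0.0004, 0.0005, -0.0002]
(0, 32, 25.5) [-0.1856, -0.0071, 0.0032, 0.0004, 0.0005, -0.0002]
```

Request:
carry_out(
  rows=[
    [-0.04,-0.003,0,0,0,0,-0.62],
    [-0.08,-0.005,0,0,0,0,-0.62],
    [-0.12,-0.007,0,0,0,0,-0.62],
    [-0.15,-0.007,0,0,0,0,-0.62],
    [-0.17,-0.007,0,0,0,0,-0.62],
    [-0.185,-0.007,0,0,0,0,-0.62],
    [-0.19,-0.007,0,0,0,0,-0.62],
    [-0.19,-0.007,0,0,0,0,-0.62],
  ],
)

```text
clock: 15.98
position: [556.1, 245.9, 199.2]
ee_rot: [-0.075, 0.997, 0.001, 0.001]
contact_force: [-0.4, -0.1, 0.3]
gripper_width: 16.3
grasp_force: 0.0
```

```bash
python3 - <<'E'
from h import *
now();c,p,d=snap("side","s9");cv2.imwrite("pics/s9c.png",cv2.resize(p[180:310,190:360,::-1],None,fx=3.5,fy=3.5))
c,p,d=snap("top","t9");plan([(-66,93,25.5)],90)
E
```

```text
t 15.97 tip caddy [ 0.7 32.3 26.2] tooly 90.0 zdev [ 0.002  0.002 -1.   ] F [-0.4 -0.1  0.3] w 16.3 g 0.0 j [ 0.68  0.57 -0.27 -0.   -0.73 -2.1 ]
(-66, 93, 25.5) [0.3316, 0.3046, 0.0032, 0.0004, 0.0005, -0.0002]
```

View pics/s9c.png

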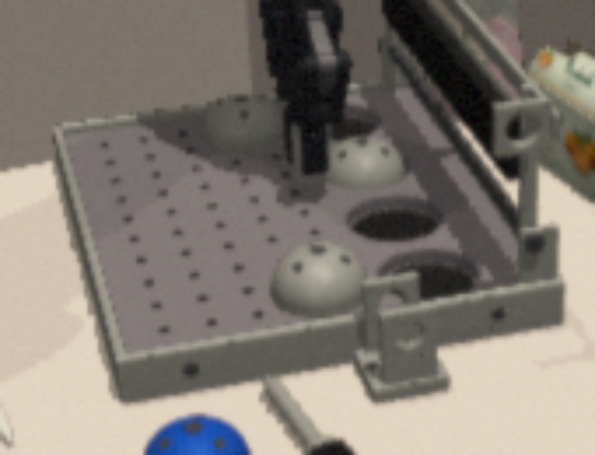

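Cup B sits in pocket 3: in the side crop at (365,160) it stands clearly lower than the loose cups. Next I'll back off and line up on the left cup.

Request:
carry_out(
  rows=[
    [0.1,0,0,0,0,0,-0.62],
    [0.25,0,0,0,0,0,-0.62],
    [0.36,0.05,0,0,0,0,-0.62],
    [0.36,0.2,0,0,0,0,-0.62],
    [0.36,0.306,0,0,0,0,-0.62],
    [0.36,0.306,0,0,0,0,-0.62],
  ],
)

```text
clock: 16.82
position: [475.8, 297.2, 199.2]
ee_rot: [-0.076, 0.997, 0.001, 0.001]
contact_force: [0.2, -0.0, -0.5]
gripper_width: 16.5
grasp_force: 0.0
```

```bash
cat >> h.py <<'E'
def cups(n,tag,zmin=27.5):
    c,p,d=snap(n,tag);P=cloud(c,d);q=np.concatenate([((P[...,:2]-K["O"])@np.array(axes()).T),P[...,2:]],-1)
    m=((d>0)&(q[...,0]>-122)&(q[...,0]<62)&(abs(q[...,1])<124)&(q[...,2]>zmin)&(q[...,2]<55)).astype(np.uint8)
    k,l,st,ce=cv2.connectedComponentsWithStats(m)
    for i in range(1,k):
        if st[i,4]>30:
            v=q[l==i];top=np.percentile(v[:,2],98);print(n,"area",st[i,4],"px",ce[i].round(),"mid",((v.min(0)+v.max(0))/2).round(1)[:2],"mean",v.mean(0).round(1),"ext",np.ptp(v,0).round(0),"top",top.round(1))
E
python3 - <<'E'
from h import *
now();cups("top","t10");cups("side","s10");plan([(-66,94,25.5),(2,96,25.5)],90)
E
```

```text
t 16.82 tip caddy [-71.   95.2  26.2] tooly 90.1 zdev [ 0.002  0.002 -1.   ] F [ 0.2 -0.  -0.5] w 16.5 g 0.0 j [ 0.85  0.51 -0.39  0.   -0.67 -2.27]
top area 377 px [246. 263.] mid [33.9 34.4] mean [33.  33.7 33.5] ext [44. 45. 15.] top 40.9
top area 498 px [316. 281.] mid [-24.3 -96.1] mean [-25.8 -96.   41.4] ext [49. 48. 25.] top 49.7
top area 208 px [225. 293.] mid [-22.4  85.2] mean [-20.   81.7  40. ] ext [42. 32. 23.] top 48.8
side area 134 px [237. 216.] mid [-70.6  88. ] mean [-72.7  78.   42.3] ext [22. 40. 27.] top 54.2
side area 278 px [259. 214.] mid [-25.3  83.5] mean [-27.1  79.1  38.2] ext [48. 38. 21.] top 47.6
side area 169 px [293. 224.] mid [34.1 25.9] mean [32.6 23.3 32.7] ext [41. 36. 11.] top 37.9
side area 393 px [281. 258.] mid [ -25.1 -105.7] mean [ -27.2 -110.4   39.1] ext [48. 36. 20.] top 47.2
(-66, 94, 25.5) [-0.0284, 0.0035, 0.0019, 0.0003, 0.0003, -0.0002]
(2, 96, 25.5) [-0.3684, 0.0137, 0.0022, 0.0003, 0.0003, -0.0002]
```

Request:
carry_out(
  rows=[
    [-0.04,-0.004,0,0,0,0,-0.62],
    [-0.08,-0.004,0,0,0,0,-0.62],
    [-0.12,-0.004,0,0,0,0,-0.62],
    [-0.16,-0.003,0,0,0,0,-0.62],
    [-0.2,-0.001,0,0,0,0,-0.62],
    [-0.24,0.001,0,0,0,0,-0.62],
    [-0.28,0.003,0,0,0,0,-0.62],
    [-0.31,0.004,0,0,0,0,-0.62],
    [-0.335,0.004,0,0,0,0,-0.62],
    [-0.35,0.004,0,0,0,0,-0.62],
    [-0.362,0.004,0,0,0,0,-0.62],
    [-0.362,0.004,0,0,0,0,-0.62],
  ],
)

```text
clock: 18.42
position: [547.4, 307.2, 199.3]
ee_rot: [-0.075, 0.997, 0.001, 0.001]
contact_force: [0.3, 0.2, -0.4]
gripper_width: 16.1
grasp_force: 0.0
```

```bash
python3 - <<'E'
from h import *
now();cups("side","s11");plan([(-70,96,25.5)],90)
E
```

```text
t 18.43 tip caddy [ 1.3 94.3 26.3] tooly 90.0 zdev [ 0.002  0.002 -1.   ] F [ 0.3  0.2 -0.4] w 16.1 g 0.0 j [ 0.77  0.59 -0.22  0.   -0.76 -2.19]
side area 274 px [278. 211.] mid [21.7 89.3] mean [15.8 82.7 37.7] ext [62. 43. 27.] top 53.7
side area 167 px [293. 224.] mid [33.1 26.9] mean [32.1 23.6 32.8] ext [42. 35. 12.] top 38.1
side area 398 px [281. 258.] mid [ -24.6 -105.3] mean [ -27.2 -110.5   38.9] ext [49. 37. 21.] top 47.5
(-70, 96, 25.5) [0.3541, 0.0095, 0.0033, 0.0004, 0.0006, -0.0002]
```

Request:
carry_out(
  rows=[
    [0.1,0,0,0,0,0,-0.62],
    [0.25,0,0,0,0,0,-0.62],
    [0.36,0,-0.15,0,0,0,-0.62],
    [0.36,0,-0.3,0,0,0,-0.62],
    [0.36,-0.25,-0.3,0,0,0,-0.62],
    [0.36,-0.5,-0.3,0,0,0,-0.62],
    [0.36,-0.75,-0.3,0,0,0,-0.62],
    [0.36,-0.955,-0.3,0,0,0,-0.62],
    [0.36,-0.955,-0.3,0,0,0,-0.62],
    [0.36,-0.955,-0.15,0,0,0,-0.62],
    [0.36,-0.955,-0.1,0,0,0,-0.62],
    [0.36,-0.955,-0.1,0,0,0,-0.62],
  ],
)

```text
clock: 19.98
position: [504.4, 108.1, 218.4]
ee_rot: [-0.075, 0.997, 0.0, 0.0]
contact_force: [-0.7, -0.1, 0.3]
gripper_width: 16.3
grasp_force: 0.0
```

```bash
python3 - <<'E'
from h import *
now();cups("side","s12");cups("top","t12");plan([(-71,-96,25.5),(1,-96,25.5)],90)
E
```

```text
t 19.98 tip caddy [-71.4 -96.3  45.4] tooly 90.0 zdev [ 0.     0.001 -1.   ] F [-0.7 -0.1  0.3] w 16.3 g 0.0 j [ 0.53  0.42 -0.49 -0.   -0.66 -1.95]
side area 146 px [285. 211.] mid [33.3 87.2] mean [32.  85.5 32.7] ext [43. 35. 11.] top 37.6
side area 172 px [293. 224.] mid [33.4 24.7] mean [32.1 23.2 32.6] ext [42. 37. 10.] top 37.5
side area 398 px [281. 258.] mid [ -24.9 -105.9] mean [ -27.1 -110.5   39. ] ext [48. 36. 21.] top 47.8
side area 51 px [256. 258.] mid [ -70.8 -113.1] mean [ -71.  -112.8   49.6] ext [22. 12. 11.] top 54.6
top area 363 px [246. 263.] mid [33.3 35. ] mean [33.2 34.  33.7] ext [44. 43. 14.] top 40.1
top area 380 px [215. 268.] mid [32.4 97. ] mean [32.7 96.1 33.7] ext [47. 45. 15.] top 40.4
(-71, -96, 25.5) [0.0004, 0.0017, 0.1049, 0.0004, 0.0009, 0.0001]
(1, -96, 25.5) [-0.3596, 0.0015, 0.1059, 0.0004, 0.0009, 0.0001]
```

Both cups are seated, with tops at about 38–40 mm. Now the third cup.

Request:
carry_out(
  rows=[
    [0,0.0015,0.06,0,0,0,-0.62],
    [0,0.0015,0.103,0,0,0,-0.62],
    [-0.05,0.0015,0.103,0,0,0,-0.62],
    [-0.1,0.0015,0.103,0,0,0,-0.62],
    [-0.145,0.0015,0.103,0,0,0,-0.62],
    [-0.19,0.0015,0.103,0,0,0,-0.62],
    [-0.23,0.0015,0.103,0,0,0,-0.62],
    [-0.27,0.0015,0.103,0,0,0,-0.62],
    [-0.305,0.0015,0.103,0,0,0,-0.62],
    [-0.335,0.0015,0.103,0,0,0,-0.62],
    [-0.355,0.0015,0.103,0,0,0,-0.62],
    [-0.365,0.0015,0.103,0,0,0,-0.62],
  ],
)

```text
clock: 21.58
position: [577.1, 118.9, 198.5]
ee_rot: [-0.075, 0.997, 0.001, 0.001]
contact_force: [-1.0, -0.2, 0.0]
gripper_width: 16.4
grasp_force: 0.0
```

Request:
carry_out(
  rows=[
    [0,0,0,0,0,0,-0.62],
    [0.1,0,0,0,0,0,-0.62],
    [0.1,0,-0.3,0,0,0,-0.62],
    [0.1,0,-0.6,0,0,0,-0.62],
    [0.1,0,-0.85,0,0,0,-1],
    [0.1,0,-0.85,0,0,0,-1],
  ],
)

```text
clock: 22.32
position: [557.2, 115.8, 373.7]
ee_rot: [-0.075, 0.997, 0.002, 0.006]
contact_force: [0.0, 0.6, -1.3]
gripper_width: -0.1
grasp_force: 0.0
```

```bash
python3 - <<'E'
from h import *
now();cups("side","s13");cups("top","t13");plan([(60,-96,205),(155,0,205),(155,0,117)],90)
E
```

```text
t 22.32 tip caddy [-15.9 -96.1 200.7] tooly 90.0 zdev [ 0.012  0.006 -1.   ] F [ 0.   0.6 -1.3] w -0.1 g 0.0 j [ 0.49  0.31 -0.18  0.   -1.06 -1.91]
side area 149 px [285. 211.] mid [33.  89.2] mean [31.8 85.8 32.5] ext [43. 37. 11.] top 37.3
side area 170 px [293. 224.] mid [33.6 27. ] mean [32.2 23.3 32.7] ext [42. 36. 11.] top 38.1
side area 216 px [312. 254.] mid [  34.5 -101.5] mean [  33.5 -104.1   33.1] ext [42. 37. 12.] top 38.2
(60, -96, 205) [-0.3959, 0.005, -0.0457, 0.0007, 0.0007, -0.0003]
(155, 0, 205) [-0.8705, 0.4854, -0.0437, 0.0007, 0.0007, -0.0003]
(155, 0, 117) [-0.8695, 0.4845, 0.3963, 0.0007, 0.0007, -0.0003]
```

Request:
carry_out(
  rows=[
    [-0.2,0.1,-0.02,0,0,0,0],
    [-0.4,0.25,-0.02,0,0,0,0],
    [-0.6,0.4,-0.02,0,0,0,0],
    [-0.645,0.484,-0.02,0,0,0,0],
    [-0.645,0.484,-0.02,0,0,0,0],
    [-0.645,0.484,0.1,0,0,0,0],
    [-0.645,0.484,0.15,0,0,0,0],
    [-0.645,0.484,0.15,0,0,0,0],
  ],
)

```text
clock: 23.42
position: [669.3, 229.7, 338.0]
ee_rot: [-0.075, 0.997, 0.0, -0.0]
contact_force: [0.4, -0.6, -0.4]
gripper_width: 42.9
grasp_force: 0.0
```

```bash
python3 - <<'E'
from h import *
now();plan([(112,0,117)],90)
f=lambda t:np.array([78*(1-np.cos(t))+20*np.sin(t),78*np.sin(t)-20*(1-np.cos(t))])/200
for t in np.linspace(1.6,0.0,15):print(round(t,2),(f(1.72)-f(t)).round(3))
E
```

```text
t 23.43 tip caddy [109.7  -0.8 165. ] tooly 89.9 zdev [-0.001  0.    -1.   ] F [ 0.4 -0.6 -0.4] w 42.9 g 0.0 j [ 0.56  0.57  0.15 -0.   -1.15 -1.98]
(112, 0, 117) [-0.011, 0.0042, 0.2398, 0.0001, -0.0002, -0.0004]
1.6 [ 0.046 -0.016]
1.49 [ 0.09  -0.026]
1.37 [ 0.136 -0.031]
1.26 [ 0.182 -0.031]
1.14 [ 0.228 -0.026]
1.03 [ 0.272 -0.015]
0.91 [0.316 0.001]
0.8 [0.357 0.021]
0.69 [0.395 0.046]
0.57 [0.431 0.076]
0.46 [0.463 0.109]
0.34 [0.491 0.146]
0.23 [0.514 0.185]
0.11 [0.533 0.227]
0.0 [0.547 0.271]
```

Request:
carry_out(
  rows=[
    [-0.011,0.004,0.12,0,0,0,0],
    [-0.011,0.004,0.2,0,0,0,0],
    [-0.011,0.004,0.238,0,0,0,0],
    [-0.011,0.004,0.238,0,0,0,-0.5],
    [-0.011,0.004,0.238,0,0,0,-1],
    [-0.011,0.004,0.238,0,0,0,-1],
    [-0.011,0.004,0.238,0,0,0,-1],
    [-0.011,0.004,0.238,0,0,0,-1],
  ],
)

```text
clock: 24.42
position: [672.3, 231.1, 292.1]
ee_rot: [-0.075, 0.997, 0.0, 0.001]
contact_force: [1.3, -4.8, 2.5]
gripper_width: 3.9
grasp_force: 58.9
```

```bash
python3 - <<'E'
from h import *
now();cups("side","s14")
E
```

```text
t 24.43 tip caddy [1.136e+02 1.000e-01 1.191e+02] tooly 90.0 zdev [ 0.003  0.001 -1.   ] F [ 1.3 -4.8  2.5] w 3.9 g 58.9 j [ 0.56  0.61  0.1   0.   -1.06 -1.98]
side area 146 px [285. 211.] mid [32.8 87.7] mean [31.7 85.7 32.7] ext [41. 31. 11.] top 38.0
side area 169 px [293. 224.] mid [33.6 26.3] mean [31.9 23.6 32.7] ext [42. 35. 11.] top 37.8
side area 219 px [312. 254.] mid [  34.4 -102.2] mean [  33.5 -103.9   32.9] ext [44. 36. 11.] top 37.7
```

Request:
carry_out(
  rows=[
    [0.046,0,-0.016,0,0,0,-1],
    [0.09,0,-0.026,0,0,0,-1],
    [0.136,0,-0.031,0,0,0,-1],
    [0.182,0,-0.031,0,0,0,-1],
    [0.228,0,-0.026,0,0,0,-1],
    [0.272,0,-0.015,0,0,0,-1],
    [0.316,0,0.001,0,0,0,-1],
    [0.357,0,0.021,0,0,0,-1],
    [0.395,0,0.046,0,0,0,-1],
  ],
)

```text
clock: 25.6
position: [595.5, 219.4, 286.9]
ee_rot: [-0.076, 0.997, 0.001, 0.005]
contact_force: [-3.9, -8.8, 16.9]
gripper_width: 3.9
grasp_force: 80.0
```

```bash
python3 - <<'E'
from h import *
now()
E
```

```text
t 25.6 tip caddy [3.720e+01 1.000e-01 1.139e+02] tooly 90.1 zdev [ 0.01   0.002 -1.   ] F [-3.9 -8.8 16.9] w 3.9 g 80.0 j [ 0.61  0.5  -0.13  0.01 -0.94 -2.03]
```

Request:
carry_out(
  rows=[
    [0.036,0,0.03,0,0,0,-1],
    [0.068,0,0.063,0,0,0,-1],
    [0.096,0,0.1,0,0,0,-1],
    [0.119,0,0.139,0,0,0,-1],
    [0.138,0,0.18,0,0,0,-1],
    [0.15,0,0.215,0,0,0,-1],
    [0.15,0,0.215,0,0,0,-1],
  ],
)

```text
clock: 26.48
position: [561.1, 214.3, 238.7]
ee_rot: [-0.074, 0.997, -0.001, -0.004]
contact_force: [-10.8, -4.8, 10.0]
gripper_width: 3.7
grasp_force: 92.5
```

```bash
python3 - <<'E'
from h import *
now()
E
```

```text
t 26.48 tip caddy [-0.8 -0.2 65.7] tooly 89.9 zdev [-0.008 -0.003 -1.   ] F [-10.8  -4.8  10. ] w 3.7 g 92.5 j [ 0.63  0.51 -0.25 -0.   -0.82 -2.05]
```

Request:
carry_out(
  rows=[
    [0,0,0,0,0,0,-0.5],
    [0,0,0,0,0,0,-0.3],
    [0,0,-0.15,0,0,0,-0.3],
    [0,0,-0.3,0,0,0,-0.6],
    [0,0.2,-0.3,0,0,0,-1],
    [0,0.25,-0.3,0,0,0,-1],
    [0,0.25,-0.3,0,0,0,-1],
  ],
)

```text
clock: 27.35
position: [556.5, 265.6, 298.2]
ee_rot: [-0.075, 0.997, 0.001, 0.0]
contact_force: [-0.5, 0.8, -0.5]
gripper_width: -0.2
grasp_force: 0.0
```

```bash
cat >> h.py <<'E'
def lid(n,tag):
    c,p,d=snap(n,tag);P=cloud(c,d);q=np.concatenate([((P[...,:2]-K["O"])@np.array(axes()).T),P[...,2:]],-1)
    for x in range(-8,60,8):
        m=(d>0)&(abs(q[...,0]-x)<4)&(q[...,1]<-40)&(q[...,1]>-110)&(q[...,2]>35)&(q[...,2]<140)
        print(x,m.sum(),np.median(q[m][:,2]).round(1) if m.any() else "",end="; ")
    print()
E
python3 - <<'E'
from h import *
now();lid("side","s15");lid("top","t15");plan([(2,40,70),(2,40,56)],90)
E
```

```text
t 27.35 tip caddy [  3.9  51.7 125.2] tooly 90.0 zdev [ 0.001  0.001 -1.   ] F [-0.5  0.8 -0.5] w -0.2 g 0.0 j [ 0.71  0.46 -0.16 -0.   -0.95 -2.13]
-8 1 55.4; 0 81 55.0; 8 41 55.3; 16 61 53.5; 24 81 53.8; 32 77 53.9; 40 80 53.9; 48 76 53.8; 56 28 53.3; 
-8 1 57.7; 0 146 55.9; 8 80 55.6; 16 91 54.8; 24 142 54.3; 32 148 54.5; 40 141 54.2; 48 148 54.1; 56 59 53.9; 
(2, 40, 70) [0.0086, -0.0524, 0.2758, 0.0002, 0.0002, -0.0003]
(2, 40, 56) [0.0087, -0.0524, 0.3458, 0.0002, 0.0002, -0.0003]
```

The frame is shut and level, with the rail at 55.5 mm and the strip at 54 mm. Next I'll locate the pin.

```bash
cat >> h.py <<'E'
def handle(n,tag,box,thr=75):
    c,p,d=snap(n,tag);g=cv2.cvtColor(p,cv2.COLOR_RGB2GRAY);x0,y0,x1,y1=box
    m=np.zeros_like(g);m[y0:y1,x0:x1]=(g[y0:y1,x0:x1]<thr)*255
    k,l,st,ce=cv2.connectedComponentsWithStats(m);i=1+st[1:,4].argmax()
    pts=np.argwhere(l==i)[:,::-1].astype(np.float32);r=cv2.minAreaRect(pts)
    b=cv2.boxPoints(r);w=np.array([C(onz(c,q,14)) for q in b])[:,:2]
    e=w[1]-w[0],w[2]-w[1];L=max(e,key=np.linalg.norm)
    print(n,"area",st[i,4],"box",st[i,:4],"centre",C(onz(c,r[0],14)).round(1),"sizes",[np.linalg.norm(v).round(1) for v in e],"dir deg",np.degrees(np.arctan2(L[1],L[0])).round(1)%180)
E
python3 - <<'E'
from h import *
handle("top","t16",(370,265,415,300))
c=arm.calibration("top");f=lambda x,y:(170+(x-1.1)/3.2,200+(y-1.1)/3.2)
a=C(onz(c,f(562,317),9));b=C(onz(c,f(742,250),14));print(a.round(1),b.round(1),np.degrees(np.arctan2(*(a-b)[1::-1])))
now();plan([(-47,-150,190)],180)
E
```

```text
Traceback (most recent call last):
  File "h.py", line 58, in handle
    k,l,st,ce=cv2.connectedComponentsWithStats(m);i=1+st[1:,4].argmax()
                                                      ~~~~~~~~~~~~~~~^^
ValueError: attempt to get argmax of an empty sequence
```

```bash
python3 - <<'E'
from h import *
handle("top","t16b",(370,265,415,300),110)
c=arm.calibration("top");f=lambda x,y:(170+(x-1.1)/3.2,200+(y-1.1)/3.2)
a=C(onz(c,f(562,317),9));b=C(onz(c,f(742,250),14));print(a.round(1),b.round(1),np.degrees(np.arctan2(*(a-b)[1::-1])))
now();plan([(-47,-150,190)],180)
E
```

```text
top area 164 box [379 276  22  14] centre [ -48.3 -240.2   14. ] sizes [np.float64(43.8), np.float64(14.5)] dir deg 99.3
[ -65.3 -148.6    9. ] [ -42.4 -265.8   14. ] 101.00602331298491
t 27.55 tip caddy [  3.9  50.2 125.4] tooly 89.9 zdev [ 0.001  0.001 -1.   ] F [-0.2  0.9  0.6] w -0.4 g 0.0 j [ 0.71  0.46 -0.16 -0.   -0.95 -2.13]
(-47, -150, 190) [0.2521, -1.0005, -0.3241, 0.0, 0.0004, -0.5005]
```

Request:
carry_out(
  rows=[
    [0.05,-0.1,-0.2,0,0,-0.058,-0.3],
    [0.1,-0.25,-0.3,0,0,-0.116,0],
    [0.15,-0.4,-0.3,0,0,-0.174,0],
    [0.2,-0.55,-0.3,0,0,-0.232,0],
    [0.25,-0.7,-0.3,0,0,-0.29,0],
    [0.26,-0.85,-0.3,0,0,-0.348,0],
    [0.26,-1.0,-0.3,0,0,-0.406,0],
    [0.26,-1.0,-0.3,0,0,-0.464,0],
    [0.26,-1.0,-0.3,0,0,-0.522,0],
    [0.26,-1.0,-0.3,0,0,-0.556,0],
    [0.26,-1.0,-0.3,0,0,-0.556,0],
  ],
)

```text
clock: 28.92
position: [534.9, 58.7, 358.4]
ee_rot: [0.812, -0.584, 0.0, -0.001]
contact_force: [-0.4, -0.5, 0.7]
gripper_width: 42.8
grasp_force: 0.0
```

```bash
python3 - <<'E'
from h import *
now();plan([(-48,-242,110)],190)
c,p,d=snap("wrist","w17");np.save("pics/w17.npy",d);print(proj(c,W(-48,-240,14)),proj(c,W(2,-172.5,37)),proj(c,W(2,-170,50)))
E
```

```text
t 28.93 tip caddy [ -48.4 -149.6  185.4] tooly -170.1 zdev [ 0.001  0.001 -1.   ] F [-0.4 -0.5  0.7] w 42.8 g 0.0 j [ 0.41  0.28 -0.27 -0.   -1.02 -0.09]
(-48, -242, 110) [0.4548, 0.0767, 0.3765, -0.0005, 0.0003, -0.0005]
[340.20312622  98.69123578] [261.44252402 176.53152849] [258.28105122 182.29263457]
```

Request:
carry_out(
  rows=[
    [0.25,0.04,0,0,0,0,0],
    [0.454,0.077,0.1,0,0,0,0],
    [0.454,0.077,0.3,0,0,0,0],
    [0.454,0.077,0.3,0,0,0,0],
  ],
)

```text
clock: 29.48
position: [548.5, -32.4, 295.6]
ee_rot: [0.812, -0.584, -0.002, 0.002]
contact_force: [0.2, 0.7, 0.1]
gripper_width: 42.7
grasp_force: 0.0
```

```bash
python3 - <<'E'
from h import *
now();c=arm.calibration("wrist");print(proj(c,W(-48,-240,14)))
u,v=proj(c,W(-48,-240,14)).astype(int)
handle("wrist","w18",(u-60,v-70,u+60,v+70))
plan([(-48,-244,4)],190)
E
```

```text
t 29.48 tip caddy [ -49.9 -241.7  122.7] tooly -170.1 zdev [-0.006  0.    -1.   ] F [0.2 0.7 0.1] w 42.7 g 0.0 j [ 0.24  0.36 -0.33 -0.   -0.89  0.09]
[316.36960846 231.35273222]
wrist area 1649 box [307 192  25  72] centre [ -49.3 -243.    14. ] sizes [np.float64(16.1), np.float64(51.0)] dir deg 100.3
(-48, -244, 4) [0.0125, 0.0025, 0.604, 0.0003, 0.0003, -0.0001]
```

Request:
carry_out(
  rows=[
    [0.011,0,0.25,0,0,0,0],
    [0.011,0,0.45,0,0,0,0],
    [0.011,0,0.57,0,0,0,0],
    [0.011,0,0.594,0,0,0,0],
    [0.011,0,0.594,0,0,0,-0.4],
    [0.011,0,0.594,0,0,0,-1],
    [0.011,0,0.594,0,0,0,-1],
    [0.011,0,0.594,0,0,0,-1],
    [0.011,0,0.594,0,0,0,-1],
  ],
)

```text
clock: 30.65
position: [551.3, -33.2, 181.6]
ee_rot: [0.813, -0.583, 0.002, -0.002]
contact_force: [-1.3, 1.3, 6.7]
gripper_width: 16.3
grasp_force: 61.4
```

```bash
python3 - <<'E'
from h import *
now();plan([(-49,-295,32),(2,-295,32),(2,-280,32)],180)
E
```

```text
t 30.65 tip caddy [ -45.3 -242.9    8.6] tooly -169.9 zdev [ 0.005  0.002 -1.   ] F [-1.3  1.3  6.7] w 16.3 g 61.4 j [ 0.23  0.53 -0.43 -0.   -0.61  0.09]
(-49, -295, 32) [0.2531, 0.0583, -0.1174, -0.0018, 0.0002, 0.056]
(2, -295, 32) [0.2977, -0.1927, -0.116, -0.0018, 0.0002, 0.056]
(2, -280, 32) [0.2239, -0.2059, -0.1159, -0.0018, 0.0002, 0.056]
```

Request:
carry_out(
  rows=[
    [0,0,-0.08,0,0,0,-1],
    [0.05,0.01,-0.16,0,0,0.01,-1],
    [0.15,0.03,-0.16,0,0,0.03,-1],
    [0.28,0.06,-0.16,0,0,0.056,-1],
    [0.32,-0.06,-0.16,0,0,0.056,-1],
    [0.325,-0.185,-0.16,0,0,0.056,-1],
    [0.325,-0.185,-0.16,0,0,0.056,-1],
    [0.325,-0.185,-0.16,0,0,0.056,-1],
    [0.325,-0.185,-0.16,0,0,0.056,-1],
  ],
)

```text
clock: 31.78
position: [605.5, -83.4, 211.8]
ee_rot: [0.758, -0.652, -0.0, -0.001]
contact_force: [0.8, -0.2, -1.3]
gripper_width: 16.1
grasp_force: 60.4
```

```bash
python3 - <<'E'
from h import *
now();plan([(2,-280,36.6),(2,-203,36.6)],180)
handle("wrist","w19",(280,180,370,400),60)
c,p,d=snap("side","s19")
for q in [(2,-172.5,37),(2,-205,37),(2,-290,37),(2,-340,37)]:print(proj(c,W(*q)).round(1))
g=p[230:360,260:390,::-1];cv2.imwrite("pics/s19c.png",cv2.resize(g,None,fx=4.5,fy=4.5,interpolation=cv2.INTER_CUBIC))
E
```

```text
t 31.77 tip caddy [  -0.  -300.6   38.8] tooly -180.1 zdev [ 0.001  0.002 -1.   ] F [ 0.8 -0.2 -1.3] w 16.1 g 60.4 j [ 0.13  0.56 -0.25 -0.   -0.76  0.02]
(2, -280, 36.6) [-0.1043, -0.0108, 0.0111, -0.0003, 0.0004, -0.0003]
(2, -203, 36.6) [-0.4893, -0.0105, 0.0116, -0.0003, 0.0004, -0.0003]
wrist area 8518 box [280 246  90 154] centre [  -2.4 -276.6   14. ] sizes [np.float64(41.5), np.float64(85.6)] dir deg 92.0
[306.3 274.5]
[311.9 284.8]
[328.8 315.4]
[340.2 336.3]
```

Request:
carry_out(
  rows=[
    [-0.05,-0.01,0.011,0,0,0,-1],
    [-0.1,-0.01,0.011,0,0,0,-1],
    [-0.13,-0.01,0.011,0,0,0,-1],
    [-0.16,-0.01,0.011,0,0,0,-1],
    [-0.19,-0.01,0.011,0,0,0,-1],
    [-0.19,-0.01,0.011,0,0,0,-1],
  ],
)

```text
clock: 32.62
position: [602.5, -44.9, 209.5]
ee_rot: [0.758, -0.652, 0.0, -0.001]
contact_force: [0.1, -0.3, -1.1]
gripper_width: 16.3
grasp_force: 60.4
```

```bash
python3 - <<'E'
from h import *
now();plan([(2,-203,36.6)],180)
print(arm.read_state()["wrist_torque"])
E
```

```text
t 32.62 tip caddy [   3.  -262.2   36.5] tooly -180.0 zdev [ 0.001  0.001 -1.   ] F [ 0.1 -0.3 -1.1] w 16.3 g 60.4 j [ 0.19  0.55 -0.27 -0.   -0.75 -0.04]
(2, -203, 36.6) [-0.297, 0.0034, -0.0003, -0.0005, 0.0004, -0.0]
[-0.04166693  0.03423211  0.04190596]
```

Request:
carry_out(
  rows=[
    [-0.03,0.004,0,0,0,0,-1],
    [-0.06,0.004,0,0,0,0,-1],
    [-0.09,0.004,0,0,0,0,-1],
    [-0.12,0.004,0,0,0,0,-1],
    [-0.15,0.004,0,0,0,0,-1],
    [-0.15,0.004,0,0,0,0,-1],
  ],
)

```text
clock: 33.38
position: [597.3, -15.3, 209.5]
ee_rot: [0.758, -0.652, 0.0, -0.001]
contact_force: [0.5, 0.1, -1.3]
gripper_width: 15.8
grasp_force: 60.4
```

```bash
python3 - <<'E'
from h import *
now();plan([(2,-203,36.6)],180)
print(arm.read_state()["wrist_torque"])
E
```

```text
t 33.38 tip caddy [   2.2 -232.1   36.5] tooly -180.0 zdev [ 0.001  0.001 -1.   ] F [ 0.5  0.1 -1.3] w 15.8 g 60.4 j [ 0.24  0.54 -0.29 -0.   -0.74 -0.09]
(2, -203, 36.6) [-0.1465, -0.0005, -0.0005, -0.0005, 0.0004, 0.0]
[-0.04420336 -0.00463294  0.03285478]
```

Request:
carry_out(
  rows=[
    [-0.03,0,0,0,0,0,-1],
    [-0.06,0,0,0,0,0,-1],
    [-0.09,0,0,0,0,0,-1],
    [-0.115,0,0,0,0,0,-1],
    [-0.13,0,0,0,0,0,-1],
    [-0.13,0,0,0,0,0,-1],
  ],
)

```text
clock: 34.12
position: [593.4, 10.1, 209.5]
ee_rot: [0.758, -0.652, 0.0, -0.001]
contact_force: [0.3, 0.4, -0.7]
gripper_width: 15.7
grasp_force: 60.4
```

Request:
carry_out(
  rows=[
    [-0.01,0,0,0,0,0,-1],
    [-0.02,0,0,0,0,0,-1],
    [-0.02,0,0,0,0,0,-1],
  ],
)

```text
clock: 34.5
position: [593.0, 12.6, 209.6]
ee_rot: [0.758, -0.652, 0.001, -0.0]
contact_force: [1.3, -6.7, -2.3]
gripper_width: 15.9
grasp_force: 60.4
```

```bash
python3 - <<'E'
from h import *
now()
E
```

```text
t 34.5 tip caddy [   2.1 -204.2   36.6] tooly -180.1 zdev [ 0.001 -0.    -1.   ] F [ 1.3 -6.7 -2.3] w 15.9 g 60.4 j [ 0.29  0.53 -0.3   0.   -0.73 -0.15]
```

Request:
carry_out(
  rows=[
    [-0.015,0,0,0,0,0,-1],
    [-0.015,0,0,0,0,0,-1],
  ],
)

```text
clock: 34.75
position: [592.9, 13.4, 209.7]
ee_rot: [0.758, -0.652, 0.001, 0.001]
contact_force: [4.2, -17.3, -1.5]
gripper_width: 16.1
grasp_force: 60.3
```

Request:
carry_out(
  rows=[
    [0.005,0,0,0,0,0,-0.7],
    [0.01,0,0,0,0,0,-0.4],
    [0.01,0,0,0,0,0,0],
    [0.01,0,0,0,0,0,0],
    [0.01,0,-0.1,0,0,0,0],
    [0.01,0,-0.3,0,0,0,0],
    [0.01,0,-0.6,0,0,0,0],
    [0.01,0,-0.9,0,0,0,0],
    [0.01,0,-0.9,0,0,0,0],
    [0.01,0,-0.9,0,0,0,0],
  ],
)

```text
clock: 36.0
position: [591.9, 14.9, 389.3]
ee_rot: [0.758, -0.652, -0.0, -0.001]
contact_force: [0.2, -0.7, -0.1]
gripper_width: 42.8
grasp_force: 0.0
```

Request:
carry_out(
  rows=[
    [0.3,0.1,0,0,0,0,0],
    [0.6,0.2,0,0,0,0,0],
    [0.8,0.3,0,0,0,0,0],
    [0.8,0.3,0,0,0,0,0],
  ],
)

```text
clock: 36.5
position: [555.7, -155.0, 387.0]
ee_rot: [0.757, -0.654, -0.002, 0.0]
contact_force: [0.2, 0.8, -0.9]
gripper_width: 42.4
grasp_force: 0.0
```

```bash
python3 - <<'E'
from h import *
now();lid("top","t20");handle("top","t21",(340,240,400,280),110)
c,p,d=snap("side","s20");c2,p2,d2=snap("top","t22")
a=cv2.resize(p[190:340,230:350,::-1],(400,500),interpolation=cv2.INTER_CUBIC);b=cv2.resize(p2[215:340,290:390,::-1],(400,500),interpolation=cv2.INTER_CUBIC)
cv2.imwrite("pics/fin.png",np.hstack([a,b]))
E
```

```text
t 36.5 tip caddy [ -60.6 -363.8  214. ] tooly -180.3 zdev [-0.003  0.002 -1.   ] F [ 0.2  0.8 -0.9] w 42.4 g 0.0 j [ 0.01  0.32 -0.14 -0.   -1.12  0.14]
-8 0 ; 0 148 55.8; 8 78 55.6; 16 92 54.4; 24 144 54.3; 32 143 54.2; 40 148 53.9; 48 148 54.4; 56 59 54.2; 
top area 161 box [357 249  20  16] centre [  11.  -204.5   14. ] sizes [np.float64(38.2), np.float64(30.6)] dir deg 80.8
```

View pics/fin.png

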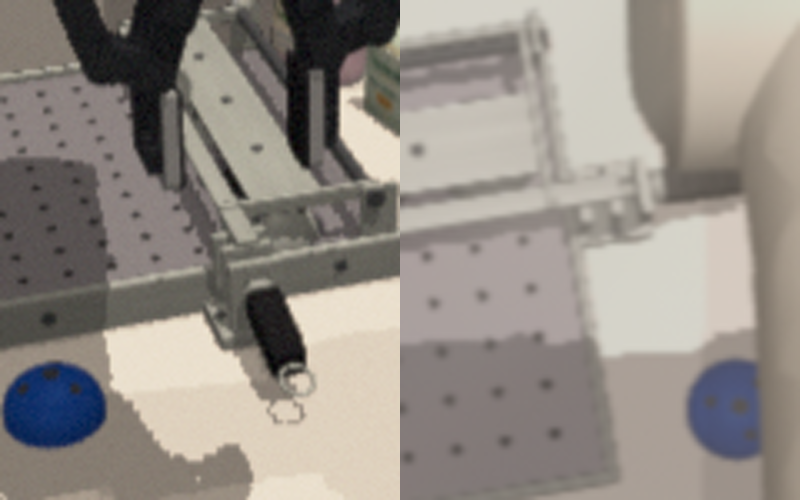

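The pin is back in the eyelets with its handle drooping at (275,330), the frame is shut, and the deck is clear. I'll compare the handle against the starting side picture, then hand in.

```bash
python3 - <<'E'
from h import *
import os
r=[]
for f in("side0","s20"):
    g=cv2.cvtColor(cv2.imread(f"pics/{f}.png"),cv2.COLOR_BGR2GRAY)[268:312,298:330];m=(g<70).astype(np.uint8)
    k,l,st,ce=cv2.connectedComponentsWithStats(m);i=1+st[1:,4].argmax();print(f,st[i],ce[i].round(1));r.append(ce[i])
if np.linalg.norm(r[0]-r[1])<2.5: print(arm.job_done())
E
```

```text
side0 [  4   8  20  27 321] [13.  20.1]
s20 [  5   8  18  27 293] [13.5 20.2]
the job is handed in; nothing more can be done
None
```

The three steel cups found on the deck are seated in pockets 1, 3 and 4, the frame is shut over them, the pin is back through the eyelets with its collar against the outer ear, and the job is handed in (no verdict came back).

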